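# Hold the weighted lever level over its forked stand

## Task

Set up the lever lesson: pick up the long wooden lever that carries the sliding steel weight, gripping it at its balance point so that it comes up level, and hold it level a few centimetres (about 4) above the forked stand, in line with the stand, with its balance point over the middle of the fork and its weighted end on the rest-block side. Do not bump the stand with it, and leave everything else on the counter where it is. Finish while still holding it there: do not set it down or let go.

Things in the scene. Friction and masses are not known exactly. Their poses are not given: they have to be found in the camera images.
- beam_mid (a point): Centre of the wooden lever bar, half-way along and up: 340 mm long (x), 20 wide (y), 30 high (z), ticks on top. Shoes under its ends (25 long, 44 wide, 16 high) rest on the counter, so this point is 31 mm up, the bar's underside 16, its top 46. The steel weight is on the +x half. Bar and shoes weigh 180 g and balance here without the weight.
- weight_center (a point): Centre of the steel sleeve round the bar: 20 mm along the bar, 37 wide, 47 high, 160 g, a brass thumbscrew 13 mm out at +y. Tight: slides only if pushed with about 8 N. It is 80 to 130 mm from the bar's middle. The whole lever's balance point lies from the bar's middle towards the weight, at 0.47 of that distance (38 to 61 mm).
- weight (a joint): Place of the weight on the bar, in m: its centre is 0.080 + this value from the bar's middle, along the bar's +x; 0 to 0.050.
- spare: Spare bar of the same look, width and height but 220 mm long and without a weight, lying near the lever (the two may swap places); it stays where it is. Origin at the middle of its underside, x along it.
- stand_fork (a point): Middle of the fork's mouth on the fixed wooden stand, level with the prong tops, 110 mm above the counter. Two prongs at y = +-22 mm, 12 thick, 40 along x, gap 32. x runs along the gap, the way the lever is to lie. The base, 15 high and 90 wide, spans x -50 to +130 mm; its dark rubber rest block (40 mm high, at x = +112) marks the side for the weighted end.
Things that resemble listed ones, but are neither listed nor needed, are in the scene too. What is shaped like the part that bears stand_fork but pink or red is not meant.

How it is judged:
By the outcome, as a careful person would: the job done as asked, in the order asked, and still so for the second after the job is handed in, while the arm keeps its last pose, push and grip.
It also fails if it takes over 35 s, if anything falls off the work surface, if the arm or the gripper's body presses on something with over 40 N, if the wrist force passes 120 N, or if a joint passes its speed limit or range.

## Robot

A 7-joint arm with a two-finger parallel gripper is mounted at the origin on the work surface. World frame = base frame: x ahead of the robot, y to its left, z up, the work surface at z = 0. Lengths are in m, angles in rad, forces in N, time in s.
With the tool pointing down it reaches from about 0.4 to 0.85 m from the base axis. Payload 10.4 kg.
Tool frame: the origin (TCP) lies at the very end of the fingers, on their centre line; the grasp point (between the pads) lies 19 mm behind it; x points along the fingers, z is the direction in which the jaws open and shut, and the axes are right-handed (so a half turn about x gives the same grasp; the last joint's range is limited). The gripper opens to 85 mm and grips with 20 to 120 N. Pads are 22 mm wide; open, the fingers measure 114 mm over their backs; the gripper's body (76 mm by 85 mm) begins 54 mm behind the grasp point. The pads swing forward as they close: fully open they stand 13 mm farther back than shut.
Start: joints at [-1.128, 0.332, -0.065, 1.46, 0.022, 1.35, -0.088], TCP at [0.281, 0.558, 0.231] pointing down, gripper open.
Joint ranges: [-2.6, 2.6], [-0.5, 2.12], [-1.47, 1.34], [0.16, 2.42], [-1.27, 4.41], [0.06, 2.06], [-2.6, 2.6]. Speed limits (rad/s): [2.22, 2.22, 2.79, 2.79, 3.14, 3.14, 3.14].

## Interface

Orientations are given as a unit quaternion [x, y, z, w].
In Python, from workcell import get_obs, camera, camera_info, hand_in gives the robot as it stands.
- The arm moves only by the tool move_arm, never from a script. Its argument "motion" is text: rows parted by semicolons, each of 4 numbers parted by spaces: the shift along the world's x, y, z in m, then the turn about the world's z in rad. In form: tx ty tz spin; .... A call has 1 to 10 rows; each row is the pose to reach, as a shift and turn from the pose commanded when the call began; what a row does not reach only later rows make up. A row lasts 1/8 s, in which the tool goes at most 62.5 mm and 10.7 degrees, less where a joint would pass 70% of its speed; a pose out of reach is approached as far as the arm can. A call with a gripper value outside its range is refused whole. "grip" is the opening, from 0 (shut) to 1 (fully open), set as the call begins (left out, the last holds). The fingers move at their own pace and stop on an object; "force" is the grip in N (left out, the last holds). Time passes only in rows, so rows that repeat a pose let the fingers close. It gives the time, the measured TCP pose, the force and the opening at its end, in the units of the state.
- get_obs(): the state, without advancing time (a new reading comes with each control period).
- camera(name): name is "scene" or "side" or "wrist"; returns (picture, depth): 384x512x3 uint8, red, green, blue; 384x512 float32, m along the optical axis (not along the pixel's ray), 0 where there is no reading.
- camera_info(name): a dict with "camera_matrix" (3x3 intrinsics, pixels), "eye" and "attitude" of the camera in the world. Camera axes: x right, y up, looking along -z (the intrinsics and any distortion apply to the point x, -y, -z); pixel columns grow to the right and rows downward; lengths in m; the calibration is good to about 2 mm. A picture is of the moment at which its call begins: read the wrist's pose just before it. camera_info takes no time and is no camera call; for the wrist camera it gives the pose at the moment of the call.
- hand_in(): hands the job in, once; it reports no verdict.
The state is a dict: "clock": time; "joint_pos": joint angles; "joint_velocities": joint speeds; "tau": joint torques, N m; "position": TCP position; "ee_rot": TCP orientation; "ft_force": force on the tool from outside, world axes, zero at the start; "torque": the same for the moment, N m; "grip_width": opening from 0.0 (shut) to 1.0 (fully open).
Only numpy, scipy, OpenCV 4.12 (cv2) and the standard library are available. Lean on these libraries where they do the work, as an engineer would, in place of code of your own. Each camera call takes 0.05 s, during which the arm holds its last target.

## Working session

There is one attempt and no reset: what is moved stays moved. The work goes in short steps, Python scripts to look and compute and a tool call to move; the robot and the scene stay as the last step left them, time stands still between calls to the robot, and variables do not carry over. Pictures are saved under pics/ and viewed, and the job is handed in when it is done.

Besides the shell and the picture viewer there is one more tool, called after "Request:" as name(argument=value, ...) on one line, values as JSON. move_arm: Moves the arm, as the interface text tells. Its arguments: {"type":"object","properties":{"motion":{"type":"string"},"grip":{"type":"number"},"force":{"type":"number"}},"required":["motion"]}

```bash
mkdir -p pics; ls
python3 - <<'E'
from workcell import *
import cv2,numpy as np,pickle
o=get_obs();print({k:np.round(v,4).tolist() if not isinstance(v,float) else v for k,v in o.items()})
D={}
for n in ["scene","side"]:
    p,d=camera(n);D[n]=(p,d,camera_info(n));cv2.imwrite(f"pics/{n}0.png",p[:,:,::-1]);print(camera_info(n))
pickle.dump(D,open("d0.pkl","wb"))
E
```

```text
pics
{'clock': 0.0, 'joint_pos': [-1.1276, 0.3329, -0.0647, 1.4609, 0.0216, 1.3499, -0.0885], 'joint_velocities': [0.0001, -0.0002, 0.0012, 0.0016, -0.0002, 0.0016, 0.0021], 'tau': [0.0002, -62.5442, 0.0492, -39.1618, 0.0162, 0.0098, -0.0], 'position': [0.2805, 0.5581, 0.2305], 'ee_rot': [-0.3714, 0.6023, 0.3708, 0.6015], 'ft_force': [0.8514, 0.3184, 0.6371], 'torque': [0.0046, -0.0973, -0.0059], 'grip_width': 0.9966949240411791}
{'camera_matrix': array([[490.52530425,   0.        , 257.66414534],
       [  0.        , 490.52530425, 190.96338567],
       [  0.        ,   0.        ,   1.        ]]), 'eye': array([1.09866246, 0.9842485 , 1.22716436]), 'attitude': array([0.10613292, 0.37592402, 0.88202513, 0.26353102])}
{'camera_matrix': array([[392.89133367,   0.        , 256.61207662],
       [  0.        , 392.89133367, 193.78044598],
       [  0.        ,   0.        ,   1.        ]]), 'eye': array([ 0.28079871, -0.86136072,  1.13268141]), 'attitude': array([ 0.33669558, -0.03368005, -0.09855858,  0.93583543])}
```

View pics/scene0.png

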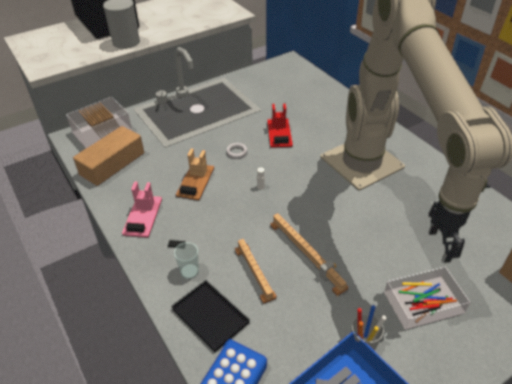

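View pics/side0.png

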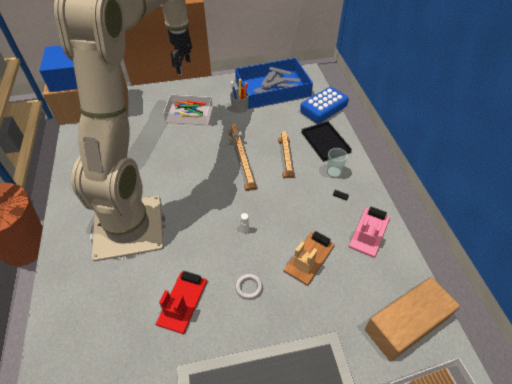

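The orange-brown stand is the right one: about (196,175) in scene and (310,255) in side. The lever runs from (275,218) to (342,288) in scene. I'll zoom in.

```bash
cat > h.py <<'E'
import numpy as np,cv2,pickle
from scipy.spatial.transform import Rotation as R
def ray(ci,u,v):
    K=ci["camera_matrix"];d=np.array([(u-K[0,2])/K[0,0],-(v-K[1,2])/K[1,1],-1.]);return np.array(ci["eye"]),R.from_quat(ci["attitude"]).apply(d)
def onz(ci,u,v,z):
    e,d=ray(ci,u,v);return e+d*(z-e[2])/d[2]
def pts(ci,d):
    v,u=np.mgrid[:d.shape[0],:d.shape[1]];K=ci["camera_matrix"]
    c=np.stack([(u-K[0,2])/K[0,0]*d,-(v-K[1,2])/K[1,1]*d,-d],-1)
    return (R.from_quat(ci["attitude"]).apply(c.reshape(-1,3))+ci["eye"]).reshape(*d.shape,3)
def proj(ci,P):
    c=R.from_quat(ci["attitude"]).inv().apply(np.atleast_2d(P)-ci["eye"]);K=ci["camera_matrix"]
    return np.c_[K[0,2]+K[0,0]*c[:,0]/-c[:,2],K[1,2]+K[1,1]*-c[:,1]/-c[:,2]]
E
python3 - <<'E'
from h import *
D=pickle.load(open("d0.pkl","rb"))
def crop(n,x0,y0,w,h,s): return cv2.resize(D[n][0][y0:y0+h,x0:x0+w,::-1],None,fx=s,fy=s,interpolation=cv2.INTER_CUBIC)
a=crop("scene",225,200,130,110,6);cv2.imwrite("pics/c1.png",a[:600])
cv2.imwrite("pics/c2.png",np.hstack([crop("side",220,115,80,80,5),crop("side",280,225,80,80,5)]))
for n in D:
    P=pts(D[n][2],D[n][1])
    for uv in ([(342,285),(308,250),(275,218),(196,190)] if n=="scene" else [(236,132),(243,160),(250,185),(310,262)]):
        print(n,uv,P[uv[1],uv[0]].round(3))
E
```

```text
scene (342, 285) [0.452 0.413 0.043]
scene (308, 250) [0.458 0.258 0.048]
scene (275, 218) [0.464 0.088 0.043]
scene (196, 190) [ 0.612 -0.189  0.028]
side (236, 132) [0.447 0.346 0.057]
side (243, 160) [0.447 0.193 0.047]
side (250, 185) [0.451 0.077 0.029]
side (310, 262) [ 0.559 -0.31   0.085]
```

View pics/c1.png

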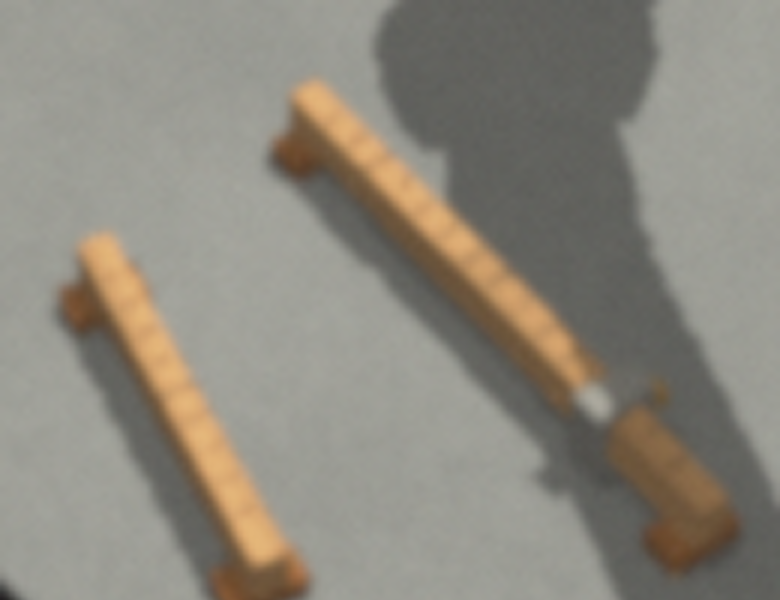

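View pics/c2.png

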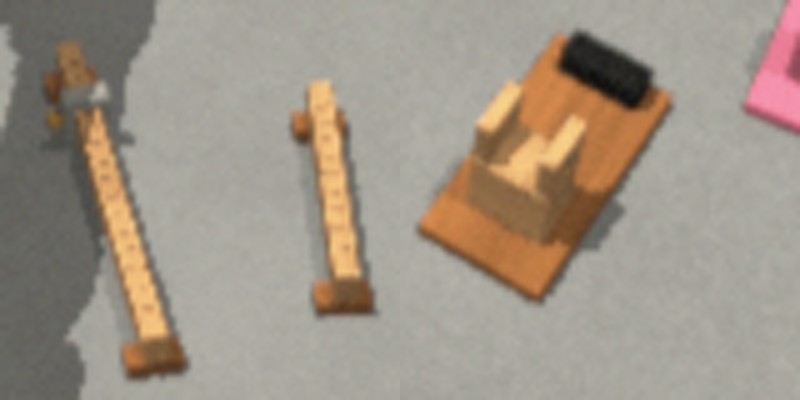

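Run:
```python
from h import *
D=pickle.load(open("d0.pkl","rb"))
for n in D:
    img,d,ci=D[n];P=pts(ci,d);x,y,z=P[...,0],P[...,1],P[...,2]
    hsv=cv2.cvtColor(img,cv2.COLOR_RGB2HSV)
    m=(d>0)&(x>.38)&(x<.51)&(y>.0)&(y<.47)&(z>.038)&(z<.054)&(hsv[...,1]>70)
    q=P[m];r=cv2.minAreaRect(q[:,:2].astype(np.float32));print(n,"lever",m.sum(),r,np.median(q[:,2]))
    c,s,_=r and (q[:,:2].mean(0),0,0)
    l=cv2.fitLine(q[:,:2].astype(np.float32),cv2.DIST_HUBER,0,.01,.01).ravel();t=(q[:,:2]-l[2:])@l[:2];print(l,t.min(),t.max(),np.sort(t)[[3,-4]])
    e=np.array([l[2:]+l[:2]*t.min(),l[2:]+l[:2]*t.max()]);print("ends",e)
    w=(d>0)&(x>.38)&(x<.51)&(y>.0)&(y<.47)&(z>.049)&(z<.062);v,u=np.nonzero(w);print("wtop",w.sum(),P[w][:,:3].mean(0),u.mean(),v.mean())
    w=(x>.38)&(x<.51)&(y>.2)&(y<.44)&(z>.01)&(hsv[...,1]<60)&(z>.02);print("grey",w.sum(),P[w].mean(0),P[w].min(0),P[w].max(0))
    b=(d>0)&(x>.4)&(x<.75)&(y<-.05)&(y>-.42)&(z>.008)
    col=b&(hsv[...,0]>=4)&(hsv[...,0]<=25)&(hsv[...,1]>70)
    nn,L,st,cc=cv2.connectedComponentsWithStats(col.astype(np.uint8))
    for i in range(1,nn):
        if st[i,4]>80:
            print("comp",st[i],cc[i],P[L==i].mean(0).round(3))
            k=L==i;bs=k&(z<.02);print(" base",bs.sum(),cv2.minAreaRect(P[bs][:,:2].astype(np.float32)) if bs.sum()>5 else 0)
            tp=k&(z>.103);print(" top",tp.sum(),P[tp].mean(0),P[tp][:,2].max(), cv2.minAreaRect(P[tp][:,:2].astype(np.float32)))
    dk=b&(hsv[...,2]<50)
    nn,L,st,cc=cv2.connectedComponentsWithStats(dk.astype(np.uint8))
    for i in range(1,nn):
        if st[i,4]>15: print("dark",st[i],P[L==i].mean(0).round(3),cv2.minAreaRect(P[L==i][:,:2].astype(np.float32)))
```

```text
scene lever 607 ((0.44361770153045654, 0.24550658464431763), (0.041391778737306595, 0.3377889394760132), 1.2137192487716675) 0.047054142745063254
[ 0.02791085 -0.9996104   0.45323092  0.25050905] -0.16404064254546757 0.1736303019975644 [-0.1633442   0.17190499]
ends [[0.4486524  0.41448579]
 [0.45807709 0.07694639]]
wtop 249 [0.45151153 0.28093786 0.05241203] 314.97991967871485 253.63052208835342
grey 124 [0.45410526 0.33998519 0.04872275] [0.41919261 0.32555803 0.02028308] [0.46966798 0.34954528 0.06270335]
comp [176 149  38  51 953] [195.75236097 175.19727177] [ 0.581 -0.247  0.039]
 base 433 ((0.5830227136611938, -0.25342923402786255), (0.18777140974998474, 0.09139280766248703), 43.30684280395508)
 top 69 [ 0.55558195 -0.27642563  0.10998269] 0.11761146270988476 ((0.5573542714118958, -0.2778003513813019), (0.04428995028138161, 0.056298963725566864), 48.30328369140625)
dark [181 187  15   8  80] [ 0.641 -0.195  0.036] ((0.6406418085098267, -0.19578953087329865), (0.015836473554372787, 0.05091045796871185), 43.01445388793945)
side lever 309 ((0.44580191373825073, 0.2471754401922226)
[... 277 characters left out ...]
 0.28422506 0.0524496 ] 239.125 143.51136363636363
grey 57 [0.44575063 0.33651105 0.04858228] [0.42881296 0.32751126 0.02141179] [0.46496947 0.35074407 0.06210141]
comp [ 284  232   50   53 1272] [307.54009434 258.65172956] [ 0.569 -0.27   0.036]
 base 789 ((0.5817623734474182, -0.25142917037010193), (0.18218863010406494, 0.08938997983932495), 43.28187942504883)
 top 103 [ 0.55185156 -0.27956987  0.10902507] 0.11536025332511324 ((0.5534541010856628, -0.27751076221466064), (0.04120231419801712, 0.057063523679971695), 44.152896881103516)
dark [313 233  17  13 121] [ 0.632 -0.208  0.036] ((0.6334353089332581, -0.20573388040065765), (0.020206205546855927, 0.0552949532866478), 44.368953704833984)
```

Run:
```python
from workcell import *
from h import *
o=get_obs();print(R.from_quat(o["ee_rot"]).as_matrix().round(3));
ci=camera_info("wrist");print(ci, R.from_quat(ci["attitude"]).as_matrix().round(3))
```

```text
[[-0.    -0.893  0.449]
 [-0.001  0.449  0.893]
 [-1.    -0.    -0.001]]
{'camera_matrix': array([[323.95332864,   0.        , 262.59721558],
       [  0.        , 323.95332864, 192.83692327],
       [  0.        ,   0.        ,   1.        ]]), 'eye': array([0.21279941, 0.59264071, 0.37315355]), 'attitude': array([-0.1289387 , -0.07801997,  0.51817905,  0.84188964])} [[ 0.451 -0.852 -0.265]
 [ 0.893  0.43   0.136]
 [-0.002 -0.298  0.955]]
```

Request:
move_arm(motion="0.01 -0.015 0 -0.06;0.03 -0.045 0 -0.2;0.055 -0.087 0 -0.35;0.082 -0.13 0 -0.5;0.11 -0.174 0 -0.68;0.136 -0.215 0 -0.85;0.157 -0.248 0 -0.98;0.168 -0.265 0 -1.06;0.17 -0.268 0 -1.077;0.17 -0.268 0 -1.077", grip=1)

```text
clock: 1.35
position: [0.4503, 0.2906, 0.2313]
ee_rot: [-0.01, 0.707, 0.01, 0.707]
ft_force: [-0.2, -0.3, -0.1]
grip_width: 0.995
```

Run:
```python
from workcell import *
from h import *
o=get_obs();print(o["position"],o["joint_pos"]);ci=camera_info("wrist");p,d=camera("wrist")
q,e=camera("scene");ci2=camera_info("scene");q3,e3=camera("side")
pickle.dump({"wrist":(p,d,ci,o),"scene":(q,e,ci2),"side":(q3,e3,camera_info("side"))},open("d1.pkl","wb"))
cv2.imwrite("pics/w1.png",p[:,:,::-1])
```

```text
[0.45031603 0.29059895 0.2312753 ] [-0.86031429  0.13134691  0.2220644   1.7096123  -0.03026188  1.30397169
 -0.60351547]
```

View pics/w1.png

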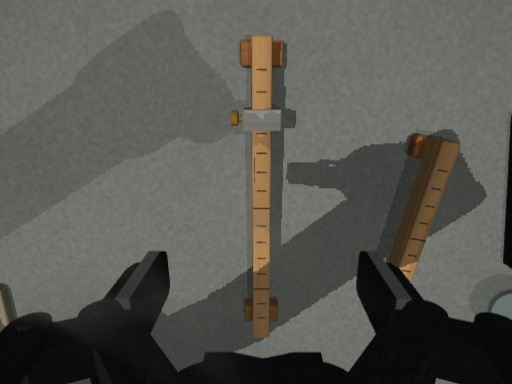

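Run:
```python
from h import *
D=pickle.load(open("d1.pkl","rb"));p,d,ci,o=D["wrist"]
hsv=cv2.cvtColor(p,cv2.COLOR_RGB2HSV)
for a,b in ((262,37),(261.5,337)): print("end",onz(ci,a,b,.046))
# edges of bar top by row
P=pts(ci,d)
for r in (80,160,200,250,290):
    row=np.nonzero((hsv[r,235:290,1]>90))[0]+235;z=np.median(P[r,row,2]);print(r,row.min(),row.max(),z,onz(ci,(row.min()+row.max())/2,r,.046))
g=(hsv[:,:,1]<40)&(hsv[:,:,2]>110);g[:, :240]=0;g[:,283:]=0;g[:105]=0;g[134:]=0
for c in (248,255,262,270,277): print(c,p[104:136,c].sum(1)//3)
for v in (109,131): print("wt",onz(ci,262,v,.0545))
P[(d==0)]=np.nan
m=(P[...,2]>.049)&(P[...,2]<.07)&(abs(P[...,0]-.45)<.04)&(P[...,1]>.29)&(P[...,1]<.38);v,u=np.nonzero(m);print(m.sum(),u.min(),u.max(),np.percentile(v,[1,5,50,95,99]),P[m].mean(0))
m=(P[...,2]>.035)&(P[...,2]<.054)&(abs(P[...,0]-.45)<.03)&(P[...,1]>.0)&(P[...,1]<.48);v,u=np.nonzero(m);print(m.sum(),np.percentile(P[m][:,1],[0,1,99,100]))
print(cv2.fitLine(P[m][:,:2].astype(np.float32),cv2.DIST_HUBER,0,.01,.01).ravel())
for n in("scene","side"):
    img,dd,c2=D[n];Q=pts(c2,dd);h=cv2.cvtColor(img,cv2.COLOR_RGB2HSV)
    m=(dd>0)&(abs(Q[...,0]-.45)<.03)&(Q[...,1]>0)&(Q[...,1]<.47)&(Q[...,2]>.04)&(Q[...,2]<.052)&(h[...,1]>70);q=Q[m]
    print(n,m.sum(),q.mean(0),q[:,1].min(),q[:,1].max())
```

```text
end [0.44625751 0.41467555 0.046     ]
end [0.4544113 0.0779997 0.046    ]
80 251 271 0.045659108926095926 [0.44627668 0.37721845 0.046     ]
160 252 270 0.045903599564603714 [0.44822842 0.29953924 0.046     ]
200 252 270 0.04563897055377092 [0.44931844 0.2561564  0.046     ]
250 253 269 0.04573819482230007 [0.45080663 0.19692659 0.046     ]
290 253 269 0.04600488725394891 [0.45211167 0.14498595 0.046     ]
248 [ 93  94  94  68  49  80 121 133 133 120 114 116 113 113 114 114 114 115
 111 109 109 109 111 112 113 112 109  99  96  97  96  97]
255 [129 130 130 130 130 107 120 133 133 120 112 115 113 113 114 113 113 115
 112 108 108 108 110 112 111 112 111 111 110 112 111 110]
262 [128 128 128 127 128 106 121 135 136 134 135 137 134 135 135 122 114 111
 111 109 109 108 110 112 112 111 111 109  95  54 104 125]
270 [102 102 101  91  85  90 121 120 114 112 113 115 112 113 114 113 114 113
 111 109 107 108 109 112 110 111 106  89  81  80  80  79]
277 [ 66  66  64  56  49  81 122 134 136 121 114 114 112 112 114 113 113 112
 110 108 105 108 108 110 110 109 100  76  63  65  65  67]
wt [0.4479534  0.35080328 0.0545    ]
wt [0.44849477 0.33002111 0.0545    ]
852 242 280 [109. 110. 119. 129. 130.] [0.44733308 0.34094462 0.05435134]
5538 [0.07853977 0.08399882 0.41454815 0.41670665]
[ 0.02545173 -0.99967605  0.44870323  0.27072516]
scene 556 [0.45304664 0.25250906 0.04707899] 0.0760475759788044 0.4147337378171917
side 299 [0.44944214 0.22445051 0.04617045] 0.07643175727940088 0.4168634775317921
```

Request:
move_arm(motion="-0.002 0 -0.015 -0.003;-0.002 0 -0.045 -0.003;-0.002 0 -0.085 -0.003;-0.002 0 -0.125 -0.003;-0.002 0 -0.16 -0.003;-0.002 0 -0.185 -0.003;-0.002 0 -0.203 -0.003;-0.002 0 -0.213 -0.003;-0.002 0 -0.217 -0.003;-0.002 0 -0.217 -0.003")

```text
clock: 2.75
position: [0.4489, 0.2907, 0.0147]
ee_rot: [-0.009, 0.707, 0.009, 0.707]
ft_force: [-0.9, -0.2, 0.8]
grip_width: 0.999
```

Request:
move_arm(motion="0 0 0 0;0 0 0 0;0 0 0 0;0 0 0 0;0 0 0 0;0 0 0 0;0 0 0 0;0 0 0 0", grip=0, force=60)

```text
clock: 3.75
position: [0.449, 0.2905, 0.0146]
ee_rot: [-0.009, 0.707, 0.009, 0.707]
ft_force: [-0.3, 0.0, 5.6]
grip_width: 0.226
```

Request:
move_arm(motion="0 0 0.005 0;0 0 0.015 0;0 0 0.03 0;0 0 0.045 0;0 0 0.055 0;0 0 0.06 0;0 0 0.06 0;0 0 0.06 0")

```text
clock: 4.75
position: [0.4484, 0.2902, 0.0739]
ee_rot: [-0.009, 0.707, 0.009, 0.707]
ft_force: [-0.1, -0.2, -3.4]
grip_width: 0.225
```

```bash
cat > look.py <<'E'
import sys
from workcell import *
from h import *
t=sys.argv[1]
o=get_obs();print({k:np.round(o[k],4).tolist() for k in("clock","position","ee_rot","ft_force","torque","grip_width")});D={}
for n in ("wrist","scene","side"):
    ci=camera_info(n);p,d=camera(n);D[n]=(p,d,ci,o);cv2.imwrite(f"pics/{n}{t}.png",p[:,:,::-1])
pickle.dump(D,open(f"d{t}.pkl","wb"))
E
python3 look.py 2
cat > lev.py <<'E'
import sys
from h import *
D=pickle.load(open(f"d{sys.argv[1]}.pkl","rb"))
for n in D:
    p,d,ci,o=D[n];tc=np.array(o["position"]);P=pts(ci,d);h=cv2.cvtColor(p,cv2.COLOR_RGB2HSV)
    M=R.from_quat(o["ee_rot"]).as_matrix();L=(P-tc)@np.c_[M[:,2],M[:,1],-M[:,0]]  # jaw, along, up
    m=(d>0)&(abs(L[...,0])<.02)&(abs(L[...,1])<.26)&(L[...,2]>.015)&(L[...,2]<.06)&(h[...,1]>80)&(h[...,0]<25)
    a=L[m]
    print(n,m.sum(),"ends",a[:,1].min(),a[:,1].max())
    for lo,hi in((-.22,-.18),(-.18,-.12),(-.12,-.06),(-.06,-.02),(.02,.045),(.065,.09),(.09,.14)):
        k=a[(a[:,1]>lo)&(a[:,1]<hi)]
        if len(k)>5:
            k=k[k[:,2]>np.median(k[:,2])-.004];print("  ",lo,hi,len(k),"topz",np.median(k[:,2]).round(4),"jaw",np.median(k[:,0]).round(4),"worldz",(np.median(k[:,2])+tc[2]).round(4))
E
python3 lev.py 2
```

```text
{'clock': 4.75, 'position': [0.4484, 0.2902, 0.0739], 'ee_rot': [-0.009, 0.7072, 0.0087, 0.7069], 'ft_force': [-0.1101, -0.2167, -3.4378], 'torque': [-0.0154, -0.0012, 0.0219], 'grip_width': 0.2248}
wrist 15912 ends -0.03271530777553813 0.10339414168591428
   -0.06 -0.02 979 topz 0.0312 jaw -0.0001 worldz 0.1051
   0.02 0.045 2123 topz 0.0312 jaw 0.0004 worldz 0.1051
   0.065 0.09 4736 topz 0.0312 jaw 0.0002 worldz 0.105
   0.09 0.14 2873 topz 0.0311 jaw 0.0002 worldz 0.105
scene 614 ends -0.21403605934295133 0.12570758654066974
   -0.22 -0.18 49 topz 0.0321 jaw 0.0042 worldz 0.106
   -0.18 -0.12 87 topz 0.0331 jaw 0.0035 worldz 0.1069
   -0.12 -0.06 96 topz 0.0335 jaw 0.0041 worldz 0.1074
   -0.06 -0.02 9 topz 0.0354 jaw 0.0092 worldz 0.1093
   0.02 0.045 22 topz 0.0324 jaw 0.003 worldz 0.1063
   0.065 0.09 53 topz 0.0331 jaw 0.004 worldz 0.107
   0.09 0.14 79 topz 0.033 jaw 0.0034 worldz 0.1068
side 286 ends -0.2173938881645236 0.05396825416128284
   -0.22 -0.18 43 topz 0.032 jaw -0.0012 worldz 0.1058
   -0.18 -0.12 58 topz 0.0321 jaw -0.0005 worldz 0.106
   -0.12 -0.06 62 topz 0.0307 jaw -0.0013 worldz 0.1046
   -0.06 -0.02 34 topz 0.0325 jaw 0.0001 worldz 0.1064
   0.02 0.045 9 topz 0.0305 jaw 0.0042 worldz 0.1044
```

View pics/side2.png

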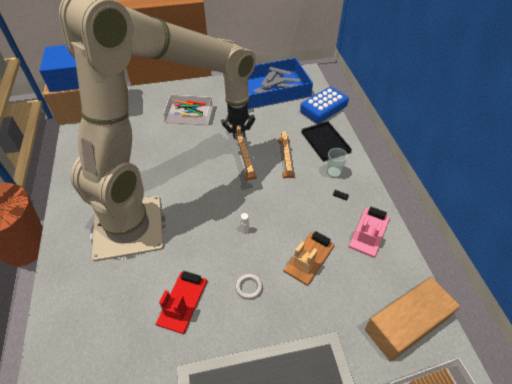

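View pics/wrist2.png

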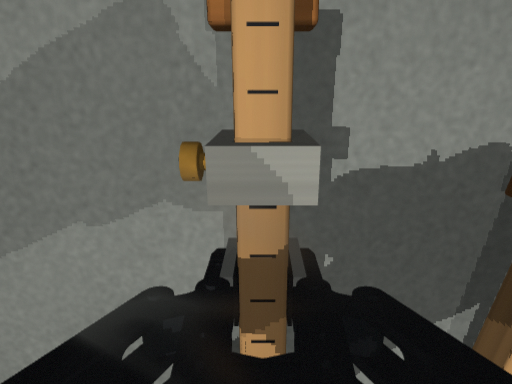

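The lever came up level in all views. Measured from the grip, its ends are at -0.214 and +0.126 m, so the bar's middle is 44 mm from the grip, as planned. Next I carry it high towards the stand.

Request:
move_arm(motion="0 0 0.02 0;0.001 -0.006 0.05 -0.008;0.004 -0.02 0.085 -0.03;0.008 -0.046 0.112 -0.067;0.015 -0.08 0.126 -0.118;0.022 -0.12 0.13 -0.176;0.03 -0.162 0.13 -0.24;0.038 -0.205 0.13 -0.302;0.045 -0.245 0.13 -0.361;0.052 -0.285 0.13 -0.42")

```text
clock: 6.15
position: [0.5002, 0.0027, 0.2037]
ee_rot: [0.14, 0.693, -0.14, 0.693]
ft_force: [0.2, 0.4, -3.7]
grip_width: 0.222
```

Request:
move_arm(motion="0.007 -0.037 0 -0.055;0.014 -0.077 0 -0.113;0.021 -0.117 0 -0.172;0.029 -0.157 0 -0.231;0.036 -0.194 0 -0.286;0.042 -0.225 0 -0.332;0.047 -0.251 0 -0.37;0.05 -0.271 0 -0.399;0.052 -0.282 0 -0.416;0.053 -0.285 0 -0.42")

```text
clock: 7.4
position: [0.5535, -0.28, 0.2041]
ee_rot: [0.28, 0.649, -0.281, 0.649]
ft_force: [0.4, 1.4, -3.2]
grip_width: 0.223
```

Request:
move_arm(motion="0 0 0 0;0 0 0 0;0 0 0 0")

```text
clock: 7.78
position: [0.5539, -0.2789, 0.2044]
ee_rot: [0.28, 0.649, -0.28, 0.649]
ft_force: [-0.6, 0.1, -3.3]
grip_width: 0.225
```

```bash
python3 look.py 3; python3 lev.py 3
python3 - <<'E'
from h import *
D=pickle.load(open("d3.pkl","rb"));print(np.degrees(np.arctan2(*R.from_quat(D["wrist"][3]["ee_rot"]).as_matrix()[[1,0],1])))
E
```

```text
{'clock': 7.775, 'position': [0.5539, -0.2789, 0.2044], 'ee_rot': [0.2801, 0.6493, -0.2798, 0.6494], 'ft_force': [-0.6405, 0.1188, -3.2523], 'torque': [-0.0138, 0.0229, 0.0513], 'grip_width': 0.2252}
wrist 15840 ends -0.032414695158076434 0.10353195650931288
   -0.06 -0.02 943 topz 0.0312 jaw 0.0002 worldz 0.2357
   0.02 0.045 2171 topz 0.0312 jaw 0.0003 worldz 0.2356
   0.065 0.09 4749 topz 0.0311 jaw 0.0001 worldz 0.2355
   0.09 0.14 2888 topz 0.031 jaw 0.0001 worldz 0.2355
scene 313 ends -0.2140679634362462 0.12978448828525932
   -0.22 -0.18 28 topz 0.0342 jaw 0.0009 worldz 0.2386
   -0.18 -0.12 57 topz 0.0336 jaw 0.0002 worldz 0.238
   -0.12 -0.06 15 topz 0.0347 jaw -0.0016 worldz 0.2392
   -0.06 -0.02 7 topz 0.0324 jaw -0.0078 worldz 0.2369
   0.02 0.045 7 topz 0.0352 jaw -0.0017 worldz 0.2396
   0.065 0.09 28 topz 0.0325 jaw 0.001 worldz 0.237
   0.09 0.14 46 topz 0.0335 jaw -0.0006 worldz 0.2379
side 687 ends -0.21468232072992524 0.12611626241047388
   -0.22 -0.18 104 topz 0.0306 jaw -0.0006 worldz 0.2351
   -0.18 -0.12 161 topz 0.0311 jaw -0.0003 worldz 0.2355
   -0.12 -0.06 149 topz 0.0308 jaw -0.0004 worldz 0.2352
   -0.06 -0.02 91 topz 0.0312 jaw 0.0001 worldz 0.2356
   0.09 0.14 23 topz 0.0306 jaw 0.0067 worldz 0.235
43.36104103332074
```

View pics/side3.png

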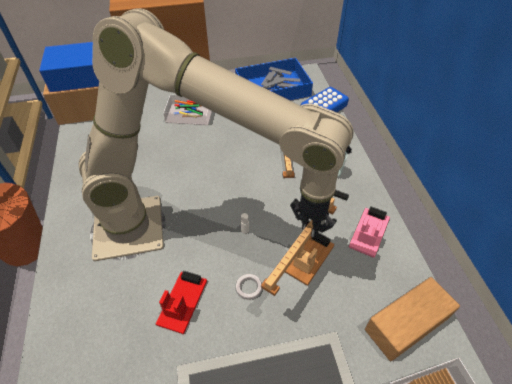

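View pics/wrist3.png

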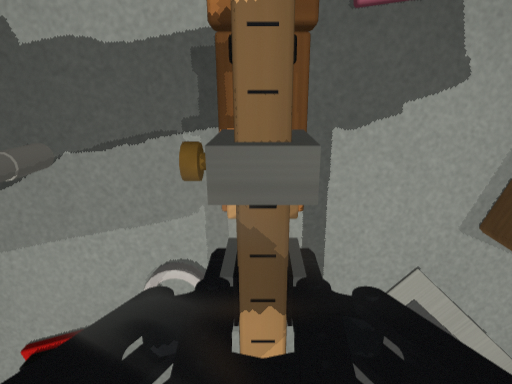

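View pics/scene3.png

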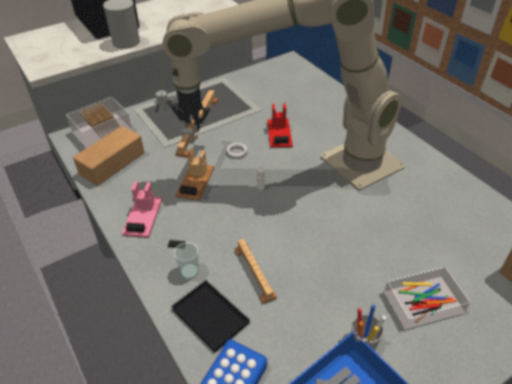

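Side view: lever over the tan stand, weighted end towards its dark block. In the wrist view the base edges, around columns 217 and 308, straddle the bar. I'll check the sideways offset in that view.

Run:
```python
from h import *
D=pickle.load(open("d3.pkl","rb"));p,d,ci,o=D["wrist"];tc=np.array(o["position"]);M=R.from_quat(o["ee_rot"]).as_matrix()
P=pts(ci,d);h=cv2.cvtColor(p,cv2.COLOR_RGB2HSV);A=np.c_[M[:,2],M[:,1],-M[:,0]];L=(P-tc)@A
m=(d>0)&(P[...,2]>.009)&(P[...,2]<.021)&(abs(L[...,0])<.07)&(h[...,1]>60)
for r in range(50,125,10):
    k=np.nonzero(m[r])[0]
    if len(k): print("base",r,k.min(),k.max(),L[r,k.min(),:2].round(4),L[r,k.max(),:2].round(4),"mid",(L[r,k.min(),0]+L[r,k.max(),0])/2)
b=(d>0)&(P[...,2]>.03)&(P[...,2]<.06)&(abs(L[...,0])<.06)&(L[...,1]>0);print("block",b.sum(),L[b].min(0),L[b].max(0))
b=(d>0)&(P[...,2]>.09)&(P[...,2]<.12)&(abs(L[...,0])<.06);print("prong",b.sum(),L[b].min(0),L[b].max(0))
w=(d>0)&(L[...,2]>.036)&(L[...,2]<.044)&(abs(L[...,0])<.022)&(L[...,1]>.02)&(h[...,1]<60);print("weight",w.sum(),np.percentile(L[w],[1,50,99],axis=0))
```

```text
base 50 216 309 [-0.0441  0.1138] [0.0441 0.1136] mid -1.3848428517169997e-05
base 60 216 309 [-0.0443  0.1049] [0.0446 0.1049] mid 0.00015267430067436236
base 70 216 308 [-0.045   0.0961] [0.0438 0.0958] mid -0.0006264286371724104
base 80 217 308 [-0.0443  0.0869] [0.0444 0.0868] mid 2.6270688708019546e-05
base 90 217 307 [-0.0448  0.0776] [0.0435 0.0774] mid -0.000636928785815255
base 100 217 307 [-0.0454  0.0681] [0.0439 0.068 ] mid -0.0007454137807651959
base 110 218 307 [-0.0446  0.0586] [0.0445 0.0583] mid -3.267280410780213e-05
base 120 218 306 [-0.0452  0.0487] [0.0438 0.0486] mid -0.0006999448761386765
block 165 [-0.0302822   0.10118508 -0.1686392 ] [ 0.02977853  0.12373352 -0.16337825]
prong 219 [-0.02814857 -0.01808384 -0.09626882] [ 0.02706147 -0.00746773 -0.09285382]
weight 6892 [[-0.01796144  0.04061224  0.0373992 ]
 [ 0.00034583  0.05110484  0.03967556]
 [ 0.01826769  0.06048979  0.0410478 ]]
```

Request:
move_arm(motion="0 0 -0.006 0;0 0 -0.016 0;0 0 -0.028 0;0 0 -0.039 0;0 0 -0.048 0;0 0 -0.053 0;0 0 -0.055 0;0 0 -0.055 0;0 0 -0.055 0;0 0 -0.055 0")

```text
clock: 9.18
position: [0.5538, -0.2796, 0.1496]
ee_rot: [0.28, 0.649, -0.28, 0.649]
ft_force: [-0.7, -0.2, -3.3]
grip_width: 0.221
```

```bash
python3 look.py 4; python3 lev.py 4
```

```text
{'clock': 9.175, 'position': [0.5538, -0.2796, 0.1496], 'ee_rot': [0.2803, 0.649, -0.2802, 0.6494], 'ft_force': [-0.6989, -0.2353, -3.3337], 'torque': [0.0202, -0.0413, 0.0177], 'grip_width': 0.2214}
wrist 15895 ends -0.03307319852185768 0.10366008856143533
   -0.06 -0.02 953 topz 0.0313 jaw 0.0002 worldz 0.1809
   0.02 0.045 2171 topz 0.0312 jaw -0.0001 worldz 0.1808
   0.065 0.09 4731 topz 0.0311 jaw 0.0001 worldz 0.1807
   0.09 0.14 2916 topz 0.0311 jaw 0.0001 worldz 0.1807
scene 304 ends -0.21293639036838777 0.12983120197271986
   -0.22 -0.18 28 topz 0.0332 jaw 0.002 worldz 0.1828
   -0.18 -0.12 50 topz 0.0342 jaw -0.0002 worldz 0.1838
   -0.12 -0.06 21 topz 0.035 jaw -0.0046 worldz 0.1845
   -0.06 -0.02 4 topz 0.0328 jaw -0.0054 worldz 0.1824
   0.02 0.045 9 topz 0.0341 jaw 0.0001 worldz 0.1837
   0.065 0.09 26 topz 0.0343 jaw -0.0005 worldz 0.1839
   0.09 0.14 43 topz 0.0335 jaw -0.0013 worldz 0.1831
side 641 ends -0.21569218802083548 0.12353633218331372
   -0.22 -0.18 95 topz 0.0309 jaw -0.0006 worldz 0.1805
   -0.18 -0.12 148 topz 0.0308 jaw -0.0005 worldz 0.1804
   -0.12 -0.06 138 topz 0.031 jaw -0.0007 worldz 0.1806
   -0.06 -0.02 87 topz 0.0315 jaw -0.0005 worldz 0.1811
   0.09 0.14 17 topz 0.0304 jaw 0.0074 worldz 0.18
```

View pics/side4.png

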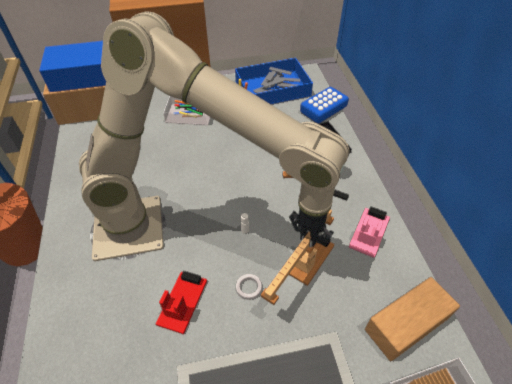

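The lever is level and centred over the fork. Its top is at 0.181 m, which puts the underside about 41 mm above the prongs. I'm handing in.

```bash
python3 -c "
from workcell import *
print(hand_in())"
```

```text
the job is handed in; nothing more can be done
None
```

The job is handed in at about 9.3 s, with the lever still held level over the tan-brown stand and its weighted end on the rest-block side.

I gripped the lever at its measured balance point. The weight sits 94 mm from the bar's middle, so that point is 44 mm along from the middle. I then lifted it level, carried it high with a 48° turn, and lowered it over the fork.

**Last checks:**
- **Level:** the bar's top reads 0.180–0.181 m along its length in the wrist and side views, level to about 1 mm. The underside is about 41 mm above the prong tops.
- **Position:** the grip was within about 1 mm of the fork centre both ways, and the bar was in line with the base edges. I measured this just before the final descent.
- **Disturbance:** the force readings showed only the lever's weight, about 3.3 N, with no sign of touching the stand. Nothing else looked moved in the pictures.

**Disagreements and limits:** the scene camera read the bar's top 2–4 mm higher than the other two, but evenly along the bar. The wrist moment readings were too noisy to confirm the balance point on their own.

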